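# Load a slide carrier from the light box into the slide reader

## Task

Take the flat slide carrier off the light box and load it into the slide reader. It lies between rails where it cannot be gripped, so push it along its channel towards the robot until about 45 mm of it overhangs the box's edge, then grip the overhanging end by its two sides and carry it over. Slide the other end into the reader's bay, under the bridge, and press gently until the brass shoe at the back has been pushed fully home; leave the carrier lying flat there, touching the shoe, without dropping it or disturbing the other things.

Things in the scene. Friction and masses are not known exactly. Their poses are not given: they have to be found in the camera images.
- carrier_center (a point): Centre (half-way up) of the slide carrier: flat aluminium plate 150 mm long (its x), 56 mm wide (its y), 6 mm thick, about 0.12 kg, two glass slides (look only) on it towards +x, ribbed bare grip area at its -x end. It starts flat and loose in the light box's channel, -x end nearest the robot, 5 to 45 mm inside the edge. It bears a 40 N grip across its 56 mm width.
- channel_edge (a point): Middle of the open front edge of the light box's channel, at floor level, 60 mm above the table. +x runs along the channel away from the robot, -x out over the edge into free air, z up. The channel is 64 mm wide, 225 mm long, open at both ends. The carrier tips off if its centre passes the edge.
- lightbox: Light box, fixed: grey, 225 x 130 mm, white channel floor 60 mm above the table between two black rails that rise 8 mm above that floor, so fingers do not fit beside the carrier; the floor behind the carrier is free. Origin on the table below point channel_edge, same axes.
- bay_mouth (a point): Middle of the front edge of the reader's bay deck, at deck level, 70 mm above the table. +x points into the bay (away from the robot), z up. The deck is 64 mm wide between side guides 12 mm high, a little wider over the first 20 mm. Fully home, the carrier's leading end is 104 mm inside the mouth, its centre 29 mm inside, and 46 mm of it stands out in front over free air.
- reader: Slide reader, fixed, white and black, 242 x 150 mm. Origin on the table 80 mm in front of (-x) the bay mouth, same axes. A grey bridge crosses the deck 42 to 68 mm inside the mouth: underside 18 mm, top 42 mm, lens cap 60 mm above the deck. From 125 mm inside, a housing 51 mm above the deck. Before the mouth lies only a foot plate 80 mm long, 12 mm high.
- shoe (a joint): Brass shoe (50 mm wide, 12 mm high) across the back of the bay, pushed inwards along the bay's x by the carrier's end. Value in m: 0 to 0.022 (hard stop, fully home); its front face is 82 mm + value inside the mouth. It starts at 0 to 8 mm, drags with about 4 N of friction, and stays where it is left (no spring); a push of 10 to 15 N at the hard stop is plenty.
- reagent: Bystander: amber jar with a black lid, 52 mm across, 85 mm high, standing loose between light box and reader; origin at the centre of its underside.
- slidebox: Bystander: closed grey slide box 110 x 90 x 32 mm, loose on the table at the left; origin at the centre of its underside.
- notebook: Bystander: ring-bound notebook 260 x 190 x 22 mm, loose on the table at the right; origin at the centre of its underside.
Not all that is in view belongs to the job. Of the things like the part that bears carrier_center, leave any that is green, orange or red; of the rest the larger one is meant.

How it is judged:
By the outcome, as a careful person would: the job done as asked, in the order asked, and still so for the second after the job is handed in, with the robot touching nothing.
It also fails if it takes over 64 s, if anything falls off the work surface, if the arm or the gripper's body presses on something with over 40 N, if the wrist force passes 120 N, or if a joint passes its speed limit or range.

## Robot

A 6-joint arm with a two-finger parallel gripper is mounted at the origin on the work surface. World frame = base frame: x ahead of the robot, y to its left, z up, the work surface at z = 0. Lengths are in m, angles in rad, forces in N, time in s.
With the tool pointing down it reaches from about 0.3 to 0.875 m from the base axis. Payload 4.2 kg.
Tool frame: the origin (TCP) lies at the very end of the fingers, on their centre line; the grasp point (between the pads) lies arm.tcp_to_grasp behind it (arm.tcp_to_grasp is the distance from the TCP to the grasp point, in m); y points along the fingers, x is the direction in which the jaws open and shut, and the axes are right-handed (so a half turn about y gives the same grasp; the last joint's range is limited). The gripper opens to 85 mm and grips with 20 to 120 N. Pads are 22 mm wide; open, the fingers measure 114 mm over their backs; the gripper's body (76 mm by 85 mm) begins 54 mm behind the grasp point. The pads swing forward as they close: fully open they stand 13 mm farther back than shut.
Start: joints at [1.321, 0.32, 1.565, -0, 1.257, -0.02], TCP at [0.131, 0.56, 0.231] pointing down, gripper open.
Joint ranges: [-3.11, 3.11], [-0.84, 2.01], [0.21, 2.61], [-1.34, 4.49], [0.05, 2.63], [-2.56, 2.56]. Speed limits (rad/s): [2.57, 2.57, 3.14, 3.14, 3.14, 3.14].

## Interface

Orientations are given as a unit quaternion [x, y, z, w].
In Python, from cell import arm gives the robot as it stands.
- The arm moves only by the tool step_arm, never from a script. Its argument "steps" is a list of rows, each a list of 5 numbers: the shift along the tool's x, y, z in mm, then the turn about the tool's y in rad, then the closure, from 0 (fully open) to 1 (shut). In form: [[dx, dy, dz, twist, claw], ...]. A call has 1 to 12 rows; each row shifts and turns the pose as measured when the row begins, along the tool's axes as they then stand; what a row does not reach is not made up. A row lasts 1/12 s, in which the tool goes at most 41.7 mm and 7.16 degrees, less where a joint would pass 70% of its speed; a pose out of reach is approached as far as the arm can. A call is refused whole if a number of a shift passes 41.7 or a number of a turn 0.125, either way. A call with a gripper value outside its range is refused whole. The fingers move at their own pace and stop on an object; "force" is the grip in N (left out, the last holds). Time passes only in rows, so rows that do not move let the fingers close. It gives the time, the measured TCP pose, the force and the opening at its end, in the units of the state.
- arm.read_state(): the state, without advancing time (a new reading comes with each control period).
- arm.camera(name): name is "scene" or "top" or "wrist"; returns the picture (384x512x3 uint8, red, green, blue); there is no depth.
- arm.camera_model(name): a dict with "fovy" (degrees; the focal length in pixels is half the picture's height over the tangent of half this angle, whatever the lens; pixels are square), "cx", "cy" (the principal point, pixels), "dist" ([k1, k2, p1, p2, k3] as OpenCV has them; the pictures are not rectified), "rvec" (rotation vector, rad) and "tvec" (3), from world to camera coordinates, as OpenCV has them. Camera axes: x right, y down, z forward; pixel columns grow to the right and rows downward; lengths in m; the calibration is good to about 2 mm. A picture is of the moment at which its call begins: read the wrist's pose just before it. camera_model takes no time and is no camera call; for the wrist camera it gives the pose at the moment of the call.
- arm.job_done(): hands the job in, once; it reports no verdict.
The state is a dict: "t": time; "joint_pos": joint angles; "joint_velocities": joint speeds; "joint_torque": joint torques, N m; "position": TCP position; "tcp_rot": TCP orientation; "contact_force": force on the tool from outside, world axes, zero at the start; "wrist_torque": the same for the moment, N m; "gripper_width": finger opening in m.
Only numpy, scipy, OpenCV 4.12 (cv2) and the standard library are available. Lean on these libraries where they do the work, as an engineer would, in place of code of your own. Each camera call takes 0.05 s, during which the arm holds its last target. There are 200 camera calls.

## Working session

There is one attempt and no reset: what is moved stays moved. The work goes in short steps, Python scripts to look and compute and a tool call to move; the robot and the scene stay as the last step left them, time stands still between calls to the robot, and variables do not carry over. Pictures are saved under pics/ and viewed, about 8 in all and at most 12, crops included, and the job is handed in when it is done.

Besides the shell and the picture viewer there is one more tool, called after ">>>" by a JSON object that holds its "api" and its "payload". step_arm: Moves the arm, as the interface text tells. Its arguments: {"type":"object","properties":{"steps":{"type":"array"},"force":{"type":"number"}},"required":["steps"]}

```bash
mkdir -p pics; ls; python3 - <<'E'
from cell import arm
import cv2,numpy as np
s=arm.read_state();print({k:np.round(v,3) for k,v in s.items()},arm.tcp_to_grasp)
for n in("scene","top"):
    im=arm.camera(n);cv2.imwrite(f"pics/{n}0.png",im[:,:,::-1]);print(n,{k:np.round(v,4) for k,v in arm.camera_model(n).items()})
a=cv2.imread("pics/scene0.png");b=cv2.imread("pics/top0.png")
cv2.imwrite("pics/top0b.png",cv2.resize(b,(800,600),interpolation=cv2.INTER_CUBIC))
E
```

```text
pics
{'t': np.float64(0.0), 'joint_pos': array([ 1.321,  0.32 ,  1.566,  0.   ,  1.257, -0.02 ]), 'joint_velocities': array([ 0.001, -0.001, -0.   , -0.001,  0.001, -0.   ]), 'joint_torque': array([-3.0000e-03, -4.1552e+01, -2.3416e+01, -0.0000e+00,  8.0000e-03,
       -0.0000e+00]), 'position': array([0.131, 0.559, 0.23 ]), 'tcp_rot': array([ 0.554,  0.439, -0.44 , -0.554]), 'contact_force': array([-0.082, -0.234, -0.042]), 'wrist_torque': array([-0.047,  0.016,  0.009]), 'gripper_width': np.float64(0.085)} 0.0187
scene {'fovy': np.float64(53.094), 'cx': np.float64(257.6045), 'cy': np.float64(186.4879), 'dist': array([-0.1027,  0.    ,  0.    ,  0.    ,  0.    ]), 'rvec': array([ 1.3163,  1.9924, -1.0948]), 'tvec': array([ 0.2263, -0.1937,  1.8304])}
top {'fovy': np.float64(43.3872), 'cx': np.float64(259.1476), 'cy': np.float64(198.4722), 'dist': array([0.0178, 0.    , 0.    , 0.    , 0.    ]), 'rvec': array([ 2.1561, -2.0687,  0.22  ]), 'tvec': array([-0.0201,  0.5508,  1.5108])}
```

View pics/top0b.png

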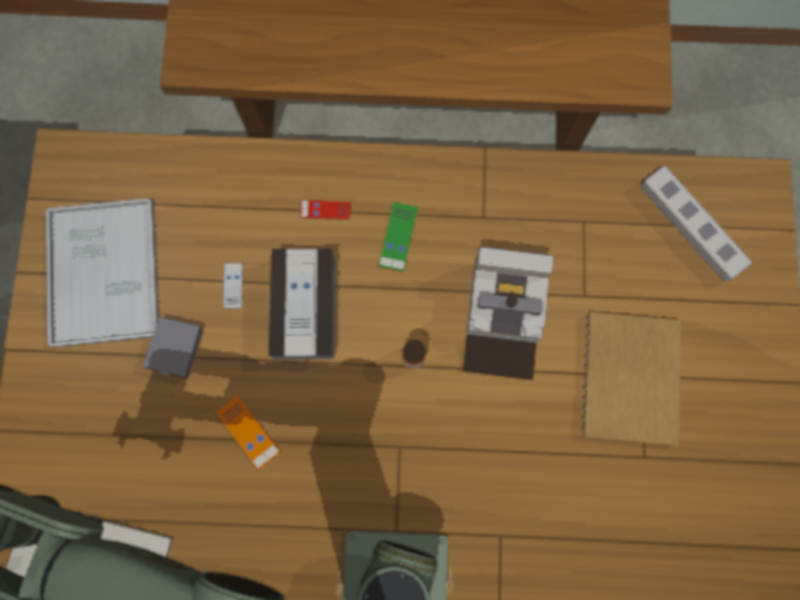

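View pics/scene0.png

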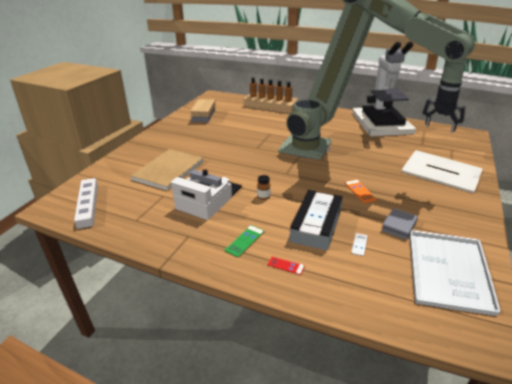

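Top view (800x600 scale): light box at about (302,302) with the carrier in its channel (two blue dots, ribs towards the robot). The reader is at (508,310), mouth facing the robot, and the jar at (414,352). The small white plate at (232,285) and the coloured ones are decoys.

```bash
cat > h.py <<'E'
import cv2,numpy as np
from cell import arm
from scipy.spatial.transform import Rotation as R
def cam(n):
    m=arm.camera_model(n);f=192/np.tan(np.radians(m["fovy"])/2)
    return np.array([[f,0,m["cx"]],[0,f,m["cy"]],[0,0,1.]]),np.array(m["dist"],float),cv2.Rodrigues(np.array(m["rvec"],float))[0],np.array(m["tvec"],float)
def ray(c,px,z):
    K,d,Rm,t=c;u=cv2.undistortPoints(np.array(px,float).reshape(-1,1,2),K,d)[:,0]
    D=np.c_[u,np.ones(len(u))]@Rm;o=-Rm.T@t
    return o+D*((z-o[2])/D[:,2])[:,None]
def proj(c,P):
    K,d,Rm,t=c;return cv2.projectPoints(np.array(P,float).reshape(-1,1,3),cv2.Rodrigues(Rm)[0],t,K,d)[0][:,0]
def big(mask,off=(0,0)):
    k=max(cv2.findContours(mask.astype(np.uint8),cv2.RETR_EXTERNAL,cv2.CHAIN_APPROX_NONE)[0],key=cv2.contourArea)
    return k[:,0]+np.array(off)
def rect(c,k,z):
    P=ray(c,k,z)[:,:2];r=cv2.minAreaRect((P*1000).astype(np.float32));return P,r
E
python3 - <<'E'
from h import *
im=cv2.imread("pics/top0.png");c=cam("top")
hsv=cv2.cvtColor(im,cv2.COLOR_BGR2HSV)
def blob(x0,x1,y0,y1,f,z,name):
    h=hsv[y0:y1,x0:x1].astype(int);k=big(f(h),(x0,y0));P,r=rect(c,k,z);print(name,np.round(r[0],1),np.round(r[1],1),round(r[2],1),"\n",np.round(cv2.boxPoints(r)).tolist())
blob(165,220,152,235,lambda h:(h[...,2]<70)|(h[...,1]<45),.068,"box")
blob(179,206,155,232,lambda h:(h[...,2]>110)&(h[...,1]<45),.062,"floor")
blob(290,360,150,250,lambda h:(h[...,1]<60)&(h[...,2]>120),.082,"reader white")
blob(290,360,150,250,lambda h:(h[...,2]<70),.012,"foot")
blob(250,280,210,235,lambda h:(h[...,2]<50),.085,"jar lid")
a=cv2.resize(im[150:245,165:225],None,fx=6,fy=6,interpolation=cv2.INTER_CUBIC)
b=cv2.resize(im[150:245,292:357],None,fx=6,fy=6,interpolation=cv2.INTER_CUBIC)
cv2.imwrite("pics/z1.png",np.hstack([a,b]))
E
```

```text
box [556.5 218.2] [232.1 125.4] 3.5 
 [[437.0, 274.0], [444.0, 149.0], [676.0, 163.0], [668.0, 288.0]]
floor [560.8 220.8] [226.  65.] 2.6 
 [[446.0, 248.0], [449.0, 183.0], [675.0, 193.0], [672.0, 258.0]]
reader white [ 662.4 -220.7] [155.1  41.8] 85.0 
 [[635.0, -296.0], [677.0, -300.0], [690.0, -145.0], [648.0, -142.0]]
foot [ 469.8 -199.6] [142.1  75.5] 85.2 
 [[426.0, -267.0], [501.0, -274.0], [513.0, -132.0], [438.0, -126.0]]Traceback (most recent call last):
  File "<stdin>", line 10, in <module>
  File "<stdin>", line 5, in blob
  File "h.py", line 14, in big
    k=max(cv2.findContours(mask.astype(np.uint8),cv2.RETR_EXTERNAL,cv2.CHAIN_APPROX_NONE)[0],key=cv2.contourArea)
ValueError: max() iterable argument is empty
```

```bash
cat >> h.py <<'E'
def togo(p,yaw):
    """tool-frame shift (mm) to world p and twist (rad) so jaw axis lies along y of a frame with this yaw"""
    s=arm.read_state();M=R.from_quat(s["tcp_rot"]).as_matrix();d=M.T@(np.array(p)-s["position"])*1000
    ax=np.array([-np.sin(yaw),np.cos(yaw),0]);
    x,z=M[:,0],M[:,2];a=np.arctan2(-ax@z,ax@x);a=(a+np.pi/2)%np.pi-np.pi/2
    print("t",round(s["t"],2),"pos",np.round(s["position"],4),"w",round(s["gripper_width"],4),"F",np.round(s["contact_force"],1),"shift",np.round(d,1),"twist",round(a,3),"y-axis",np.round(M[:,1],3))
    return d,a
E
python3 - <<'E'
from h import *
im=cv2.imread("pics/top0.png")
s=arm.read_state();M=R.from_quat(s["tcp_rot"]).as_matrix();print(np.round(M,3))
togo([.52,.22,.30],np.radians(3))
a=cv2.resize(im[150:245,165:225],None,fx=6,fy=6,interpolation=cv2.INTER_CUBIC)
b=cv2.resize(im[150:245,292:357],None,fx=6,fy=6,interpolation=cv2.INTER_CUBIC)
K,d,Rm,t=cam("wrist");o=-Rm.T@t;print("cam in tool",np.round(M.T@(o-s["position"]),3),"dir",np.round(M.T@Rm[2],3),"f",K[0,0],"right",np.round(M.T@Rm[0],3))
cv2.imwrite("pics/z1.png",np.hstack([a,b]))
E
```

```text
[[ 0.228 -0.    -0.974]
 [ 0.974 -0.002  0.228]
 [-0.002 -1.     0.   ]]
t 0.1 pos [0.1309 0.5595 0.2306] w 0.0857 F [-0.2  0.6 -0.8] shift [-242.   -69.1 -456.2] twist -0.282 y-axis [-0.    -0.002 -1.   ]
cam in tool [-0.001 -0.142  0.082] dir [ 0.     0.947 -0.321] f 283.96614627243605 right [ 1. -0. -0.]
```

View pics/z1.png

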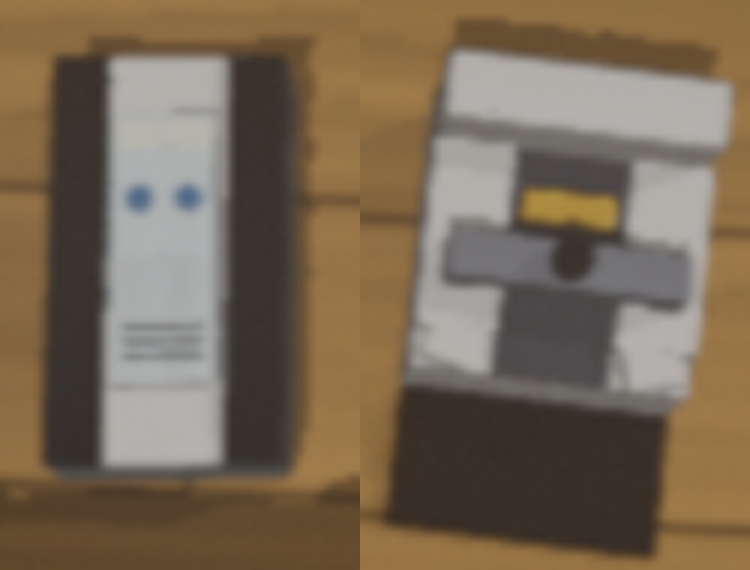

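Crop: the carrier spans crop rows 118–385 (blue dots at (139,198) and (188,198), ribs near the robot). The reader's brass shoe is at (570,207), behind the bridge. Moving over the box for a close view.

>>> {"api": "step_arm", "payload": {"steps": [[-20,-6,-36,0,0],[-20,-6,-36,0,0],[-20,-6,-36,0,0],[-20,-6,-36,0,0],[-20,-6,-36,0,0],[-20,-6,-36,0,0],[-20,-6,-36,0,0],[-20,-6,-36,0,0],[-20,-6,-36,0,0],[-20,-6,-36,0,0],[-20,-6,-36,0,0],[-20,-6,-36,0,0]]}}

```text
t: 1.1
position: [0.4952, 0.2277, 0.2965]
tcp_rot: [0.551, 0.439, -0.448, -0.55]
contact_force: [0.2, 1.2, -0.6]
gripper_width: 0.085
```

>>> {"api": "step_arm", "payload": {"steps": [[0,0,0,-0.094,0],[0,0,0,-0.094,0],[0,0,0,-0.094,0],[0,0,0,0,0],[0,0,0,0,0]]}}

```text
t: 1.52
position: [0.5024, 0.2192, 0.2949]
tcp_rot: [-0.484, -0.51, 0.521, 0.483]
contact_force: [-0.5, -0.1, -0.4]
gripper_width: 0.085
```

```bash
python3 - <<'E'
from h import *
togo([.52,.22,.30],np.radians(3))
c=cam("wrist");im=arm.camera("wrist")[:,:,::-1];cv2.imwrite("pics/w1.png",im)
np.save("w1.npy",np.array(c,dtype=object),allow_pickle=True)
cv2.imwrite("pics/w1b.png",cv2.resize(im,(800,600),interpolation=cv2.INTER_CUBIC))
E
```

```text
t 1.52 pos [0.5024 0.2192 0.2949] w 0.085 F [-0.5 -0.1 -0.4] shift [ -0.4  -5.3 -17.6] twist 0.011 y-axis [-0.009 -0.012 -1.   ]
```

View pics/w1b.png

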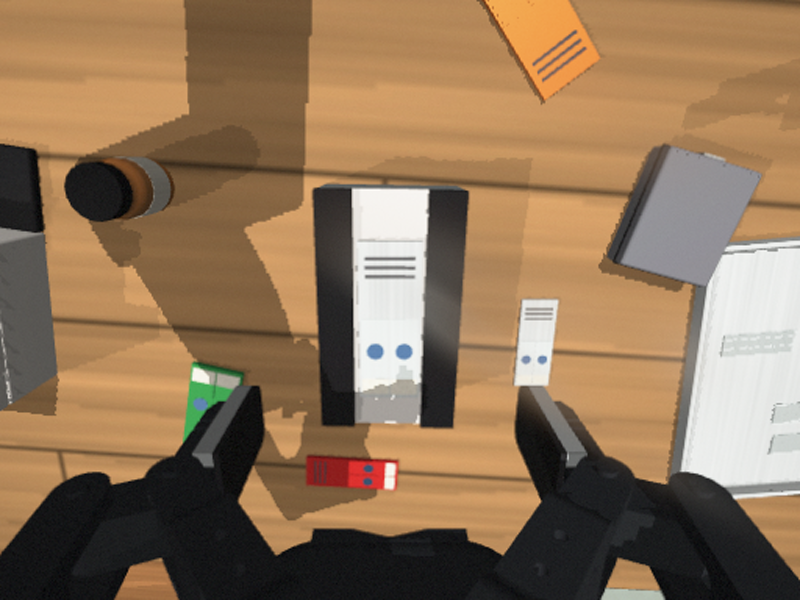

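Wrist view (top is towards the robot): channel front edge at row 190 (cols 353–428), carrier near end at row 240, far end near row 393. Box far end is at row 425. Converting these with sub-pixel edges.

```bash
python3 - <<'E'
from h import *
c=tuple(np.load("w1.npy",allow_pickle=True));s=1/1.5625
f=lambda p,z:ray(c,(np.array(p,float)+.5)*s-.5,z)
print("rail tops",np.round(f([(314.5,189),(467.5,191),(453.5,427),(321.5,426)],.068)*1000,1).tolist())
print("floor",np.round(f([(352.5,189),(428.5,190),(421.5,424.5),(355,424.5)],.06)*1000,1).tolist())
print("carrier",np.round(f([(358,240),(426,240),(389,393)],.066)*1000,1).tolist())
g=cv2.cvtColor(cv2.imread("pics/w1.png"),cv2.COLOR_BGR2GRAY)
for x in (238,248,262): print(x,"rows112-165",g[112:165,x].tolist(),"rows235-275",g[235:275,x].tolist())
for y in (160,200): print(y,g[y,200:305].tolist())
b=cv2.imread("pics/w1.png")[220:280,195:305];cv2.imwrite("pics/w1c.png",cv2.resize(b,None,fx=7,fy=7,interpolation=cv2.INTER_CUBIC))
E
```

```text
rail tops [[452.9, 151.4, 68.0], [446.5, 275.5, 68.0], [668.5, 288.3, 68.0], [676.5, 160.7, 68.0]]
floor [[451.6, 181.6, 60.0], [448.3, 244.5, 60.0], [673.2, 258.1, 60.0], [677.9, 192.6, 60.0]]
carrier [[492.8, 188.4, 66.0], [489.0, 245.6, 66.0], [636.8, 223.7, 66.0]]
238 rows112-165 [90, 85, 105, 125, 144, 147, 109, 101, 157, 243, 244, 243, 244, 244, 244, 244, 243, 243, 243, 243, 243, 242, 242, 243, 243, 242, 242, 243, 242, 242, 242, 242, 242, 241, 242, 241, 241, 241, 241, 239, 224, 195, 195, 237, 237, 237, 237, 237, 237, 236, 235, 231, 190] rows235-275 [242, 242, 241, 242, 242, 241, 242, 243, 244, 245, 246, 246, 246, 234, 167, 165, 162, 159, 154, 158, 160, 164, 162, 161, 161, 162, 161, 163, 161, 159, 162, 162, 162, 162, 162, 157, 148, 151, 159, 167]
248 rows112-165 [96, 83, 85, 98, 110, 119, 101, 102, 148, 232, 244, 245, 244, 243, 244, 245, 243, 244, 243, 244, 243, 243, 243, 243, 243, 242, 243, 243, 242, 242, 242, 242, 242, 242, 242, 242, 242, 242, 241, 239, 230, 221, 195, 236, 235, 236, 235, 236, 235, 235, 234, 229, 191] rows235-275 [239, 240, 239, 240, 239, 241, 238, 237, 242, 24
[... 910 characters left out ...]
 239, 236, 236, 238, 238, 236, 236, 236, 238, 239, 239, 238, 236, 234, 223, 166, 93, 69, 74, 73, 71, 72, 70, 69, 71, 69, 71, 68, 68, 69, 69, 68, 69, 67, 67, 65, 66, 63, 65, 67, 105, 140, 145, 147, 148, 147, 148, 148]
200 [166, 167, 132, 70, 36, 36, 38, 35, 36, 37, 37, 38, 36, 39, 36, 34, 36, 36, 39, 38, 38, 38, 39, 35, 37, 30, 188, 229, 230, 237, 239, 239, 240, 240, 240, 240, 238, 235, 237, 235, 233, 235, 234, 233, 233, 235, 235, 232, 233, 236, 238, 238, 235, 232, 233, 234, 236, 234, 230, 231, 233, 232, 229, 230, 230, 232, 231, 230, 232, 229, 224, 167, 99, 98, 98, 98, 98, 97, 95, 96, 93, 95, 93, 93, 93, 93, 91, 90, 91, 89, 90, 90, 90, 86, 93, 129, 146, 146, 145, 145, 143, 144, 144, 144, 144]
```

View pics/w1c.png

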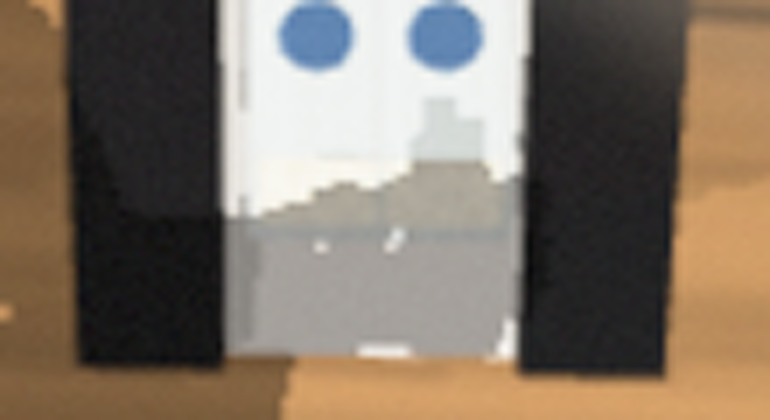

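Carrier far end is at crop row 235 (image row 253.5), so the ends are at x ≈ 0.491 and 0.640, length 149 mm (fits). The overhang needs about 87 mm of push. Next: close the fingers and go behind the carrier.

```bash
python3 - <<'E'
from h import *
togo([.664,.2257,.10],np.radians(3))
E
```

```text
t 1.57 pos [0.5023 0.2192 0.2948] w 0.0852 F [-0.1 -0.6  0.3] shift [  -1.6  193.2 -163.8] twist 0.012 y-axis [-0.009 -0.012 -1.   ]
```

>>> {"api": "step_arm", "payload": {"steps": [[0,5,-20,0.012,1],[0,5,-20,0,1],[0,5,-20,0,1],[0,5,-20,0,1],[0,10,-20,0,1],[0,15,-20,0,1],[0,20,-20,0,1],[-1,20,-15,0,1],[0,20,-10,0,1],[0,20,0,0,1],[0,20,0,0,1],[0,15,0,0,1]], "force": 30}}

```text
t: 2.57
position: [0.6721, 0.2317, 0.1298]
tcp_rot: [-0.492, -0.507, 0.512, 0.489]
contact_force: [1.1, -0.1, 0.0]
gripper_width: -0.0
```

```bash
python3 - <<'E'
from h import *
togo([.664,.2257,.0625],np.radians(3))
E
```

```text
t 2.57 pos [0.6721 0.2317 0.1298] w -0.0 F [ 1.1 -0.1  0. ] shift [-5.1 67.4  8.2] twist -0.015 y-axis [-0.001 -0.008 -1.   ]
```

>>> {"api": "step_arm", "payload": {"steps": [[-3,15,4,-0.015,1],[-2,15,4,0,1],[0,12,1,0,1],[0,8,0,0,1],[0,5,0,0,1],[0,0,0,0,1]]}}

```text
t: 3.07
position: [0.6584, 0.2278, 0.0656]
tcp_rot: [-0.488, -0.506, 0.518, 0.488]
contact_force: [0.4, 0.8, 0.3]
gripper_width: 0.0
```

```bash
python3 - <<'E'
from h import *
togo([.664,.2257,.0625],np.radians(3))
E
```

```text
t 3.07 pos [0.6584 0.2278 0.0656] w 0.0 F [0.4 0.8 0.3] shift [-2.3  3.1 -5.5] twist -0.004 y-axis [-0.012 -0.012 -1.   ]
```

>>> {"api": "step_arm", "payload": {"steps": [[-2,3,0,0,1],[0,0,3,0,1],[0,0,6,0,1],[0,0,8,0,1],[0,0,8,0,1],[0,0,8,0,1],[0,0,0,0,1]]}}

```text
t: 3.65
position: [0.6245, 0.225, 0.0665]
tcp_rot: [-0.489, -0.508, 0.515, 0.487]
contact_force: [-0.2, -0.5, 0.5]
gripper_width: 0.0002
```

```bash
python3 - <<'E'
from h import *
togo([.5645,.2203,.0628],np.radians(3))
E
```

```text
t 3.65 pos [0.6245 0.225  0.0665] w 0.0002 F [-0.2 -0.5  0.5] shift [-1.8  4.1 60.1] twist -0.005 y-axis [-0.005 -0.009 -1.   ]
```

```bash
python3 - <<'E'
from h import *
im=arm.camera("wrist")[:,:,::-1];cv2.imwrite("pics/w2.png",im);
cv2.imwrite("pics/w2b.png",cv2.resize(im[40:384,130:400],None,fx=1.7,fy=1.7,interpolation=cv2.INTER_CUBIC))
c=cam("wrist");print(proj(c,[[.6405,.2245,.066],[.491,.217,.066],[.450,.214,.06]]))
E
```

```text
[[ 248.64740317  270.7061387 ]
 [ 247.39880702  -35.3991409 ]
 [ 244.75592437 -149.97315559]]
```

View pics/w2b.png

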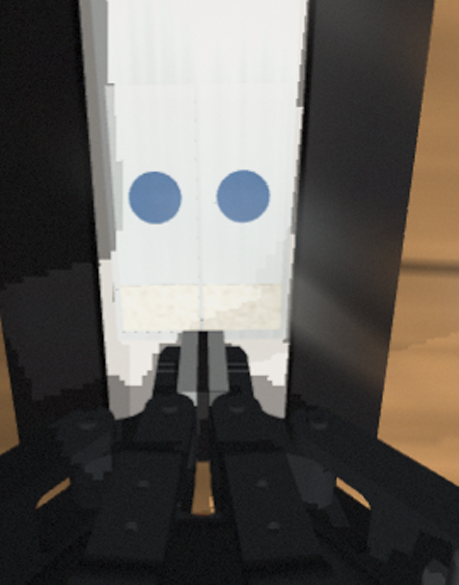

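```bash
python3 - <<'E'
from h import *
c=cam("wrist")
f=lambda x,y:np.array([x/1.7+130,y/1.7+40])
print(ray(c,[f(200,340),f(203,331),f(203,350)],.066))
print(ray(c,[f(118,340),f(285,340)],.066))
P=arm.read_state()["position"];M=R.from_quat(arm.read_state()["tcp_rot"]).as_matrix()
for z in(-.011,0,.011):print(z,(proj(c,P+M[:,2]*z)-[130,40])*1.7)
E
```

```text
[[0.62042643 0.22300051 0.066     ]
 [0.61706795 0.2238348  0.066     ]
 [0.62410293 0.22416898 0.066     ]]
[[0.62183728 0.19584576 0.066     ]
 [0.61899273 0.25105633 0.066     ]]
-0.011 [[205.43128392 382.99167147]]
0 [[205.49126808 354.49860581]]
0.011 [[205.553668   324.69672668]]
```

The finger tip (view row 331) overlaps the carrier's end (row 340): the carrier moved about 20 mm, then the tip, at z = 0.0665, probably rode onto its top. I'll back off, get lower, then push again.

>>> {"api": "step_arm", "payload": {"steps": [[0,-1,0,0,1],[0,0,-10,0,1],[0,0,-8,0,1],[0,0,0,0,1],[0,2,0,0,1],[0,0,0,0,1]]}}

```text
t: 4.2
position: [0.6443, 0.2262, 0.0665]
tcp_rot: [-0.489, -0.509, 0.515, 0.487]
contact_force: [-1.2, 0.3, -0.0]
gripper_width: 0.0
```

```bash
python3 - <<'E'
from h import *
togo([.640,.2243,.0622],np.radians(3));print(np.round(R.from_quat(arm.read_state()["tcp_rot"]).as_matrix(),4))
E
```

```text
t 4.2 pos [0.6443 0.2262 0.0665] w 0.0 F [-1.2  0.3 -0. ] shift [-1.6  4.3  4.3] twist -0.005 y-axis [-0.003 -0.008 -1.   ]
[[-0.0473 -0.0028 -0.9989]
 [ 0.9988 -0.0085 -0.0473]
 [-0.0083 -1.      0.0032]]
```

>>> {"api": "step_arm", "payload": {"steps": [[-1,4,0,0,1],[0,0,0,0,1],[0,0,0,0,1]]}}

```text
t: 4.45
position: [0.6435, 0.2248, 0.0615]
tcp_rot: [-0.489, -0.508, 0.515, 0.487]
contact_force: [0.5, 0.2, -0.1]
gripper_width: 0.0003
```

```bash
python3 - <<'E'
from h import *
togo([.640,.2243,.0622],np.radians(3))
E
```

```text
t 4.45 pos [0.6435 0.2248 0.0615] w 0.0003 F [ 0.5  0.2 -0.1] shift [-0.4 -0.7  3.6] twist -0.005 y-axis [-0.004 -0.009 -1.   ]
```

>>> {"api": "step_arm", "payload": {"steps": [[0,0,5,0,1],[0,0,5,0,1],[0,0,5,0,1],[0,0,5,0,1],[0,0,5,0,1],[0,0,5,0,1]]}}

```text
t: 4.95
position: [0.6107, 0.2232, 0.0614]
tcp_rot: [-0.489, -0.508, 0.515, 0.487]
contact_force: [1.3, 0.4, -0.3]
gripper_width: -0.0001
```

```bash
python3 - <<'E'
from h import *
togo([.5645,.2203,.0622],np.radians(3))
E
```

```text
t 4.95 pos [0.6107 0.2232 0.0614] w -0.0001 F [ 1.3  0.4 -0.3] shift [-0.7 -0.5 46.3] twist -0.005 y-axis [-0.004 -0.009 -1.   ]
```

>>> {"api": "step_arm", "payload": {"steps": [[0,0,5,0,1],[0,0,5,0,1],[0,0,5,0,1],[0,0,5,0,1],[0,0,5,0,1],[0,0,5,0,1],[0,0,0,0,1]]}}

```text
t: 5.53
position: [0.5759, 0.2216, 0.0621]
tcp_rot: [-0.489, -0.508, 0.515, 0.487]
contact_force: [-0.4, 0.9, 0.5]
gripper_width: 0.0003
```

```bash
python3 - <<'E'
from h import *
togo([.5645,.2203,.0622],np.radians(3))
a=arm.camera("top")[:,:,::-1];cv2.imwrite("pics/top2.png",a)
w=arm.camera("wrist")[:,:,::-1];cv2.imwrite("pics/w3.png",w)
cv2.imwrite("pics/m3.png",np.hstack([cv2.resize(a[150:250,165:225],(330,550),interpolation=cv2.INTER_CUBIC),cv2.resize(w[40:384,130:400],(432,550),interpolation=cv2.INTER_CUBIC)]))
E
```

```text
t 5.53 pos [0.5759 0.2216 0.0621] w 0.0003 F [-0.4  0.9  0.5] shift [-0.8  0.  11.5] twist -0.005 y-axis [-0.005 -0.009 -1.   ]
```

View pics/m3.png

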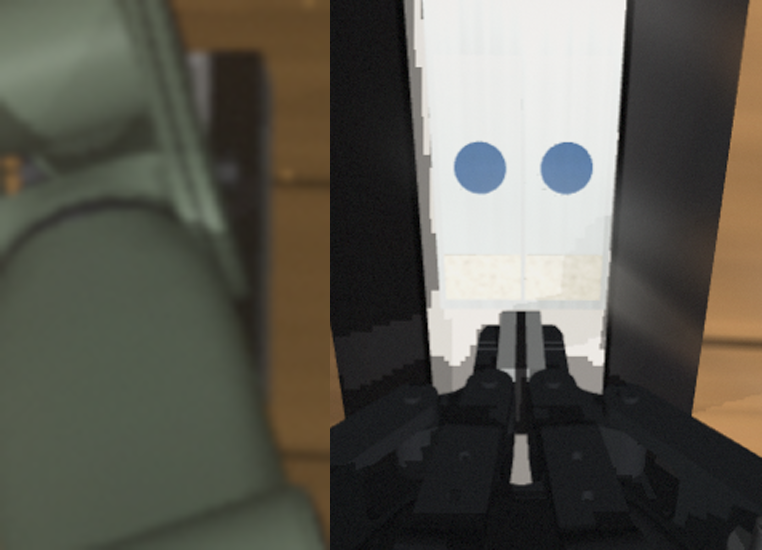

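The tip is now behind the carrier's end (right panel row 310), touching; the arm blocks the top view. Working out the remaining push.

```bash
python3 - <<'E'
from h import *
def dots(fn,c):
    im=cv2.imread(fn).astype(int);m=((im[...,0]-im[...,2]>60)&(im[...,0]>100)).astype(np.uint8)
    m[:, :225]=0; m[:,275:]=0
    n,l,st,ce=cv2.connectedComponentsWithStats(m);k=[i for i in range(1,n) if st[i,4]>60]
    P=ray(c,ce[k],.0665);print(fn,st[k,4],np.round(P*1000,1).tolist());return P
w=tuple(np.load("w1.npy",allow_pickle=True));c=cam("wrist")
dots("pics/w1.png",w)
dots("pics/w3.png",c)
print(ray(c,[[245,40+310/1.599]],.066))
E
```

```text
pics/w1.png [70 71] [[594.3, 208.0, 66.5], [592.6, 234.3, 66.5]]
pics/w3.png [341 286] [[517.9, 208.9, 66.5], [517.2, 227.7, 66.5]]
[[0.56602047 0.21801785 0.066     ]]
```

>>> {"api": "step_arm", "payload": {"steps": [[0,0,4,0,1],[0,0,4,0,1],[0,0,3,0,1],[0,0,0,0,1],[0,0,-5,0,1],[0,-10,0,0,1],[0,-20,0,0,1],[0,-20,0,0,1],[0,-20,0,0,1],[0,-20,0,0,0],[0,-20,0,0,0],[0,0,0,0,0]]}}

```text
t: 6.63
position: [0.5723, 0.2223, 0.1795]
tcp_rot: [-0.489, -0.508, 0.515, 0.487]
contact_force: [1.2, 0.0, 0.1]
gripper_width: 0.0357
```

```bash
python3 - <<'E'
from h import *
togo([.426,.2125,.18],np.radians(3))
E
```

```text
t 6.63 pos [0.5723 0.2223 0.1795] w 0.0357 F [1.2 0.  0.1] shift [ -3.    0.3 146.6] twist -0.006 y-axis [-0.004 -0.009 -1.   ]
```

>>> {"api": "step_arm", "payload": {"steps": [[0,0,20,0,0],[0,0,20,0,0],[-1,0,20,0,0],[0,0,20,0,0],[-1,0,20,0,0],[0,0,20,0,0],[-1,0,15,0,0],[0,0,8,0,0],[0,0,0,0,0]]}}

```text
t: 7.38
position: [0.425, 0.2116, 0.1809]
tcp_rot: [-0.49, -0.509, 0.513, 0.487]
contact_force: [-1.0, 0.1, -0.2]
gripper_width: 0.0856
```

```bash
python3 - <<'E'
from h import *
togo([.426,.2125,.06],np.radians(3))
w=arm.camera("wrist")[:,:,::-1];cv2.imwrite("pics/w4.png",w);c=cam("wrist")
np.save("w4.npy",np.array(c,dtype=object),allow_pickle=True)
cv2.imwrite("pics/w4b.png",cv2.resize(w,(800,600),interpolation=cv2.INTER_CUBIC))
E
```

```text
t 7.38 pos [0.425  0.2116 0.1809] w 0.0856 F [-1.   0.1 -0.2] shift [  1.7 120.9  -1.2] twist -0.008 y-axis [-0.001 -0.008 -1.   ]
```

View pics/w4b.png

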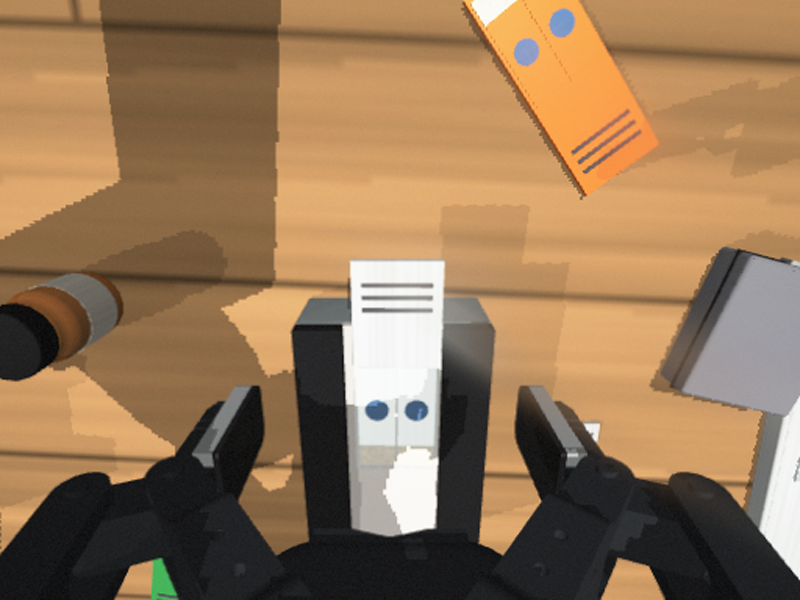

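Carrier overhangs the box: near end at row 261 (cols 350–445), box rail-top front edge at row 326 (cols 292–495). Converting.

```bash
python3 - <<'E'
from h import *
c=tuple(np.load("w4.npy",allow_pickle=True))
f=lambda p,z:np.round(ray(c,(np.array(p,float)+.5)/1.5625-.5,z)*1000,1).tolist()
print("near",f([(350,261),(445,262)],.066));print("far",f([(358,466),(436,466)],.066));print("rail",f([(292,326),(495,326)],.068))
print("mid",f([(351,325),(443,325)],.066))
togo([.430,.2125,.055],np.radians(3))
E
```

```text
near [[407.9, 185.7, 66.0], [406.0, 242.1, 66.0]]
far [[555.3, 193.6, 66.0], [552.6, 248.2, 66.0]]
rail [[450.5, 150.6, 68.0], [444.6, 276.1, 68.0]]
mid [[448.9, 187.0, 66.0], [446.2, 244.3, 66.0]]
t 7.43 pos [0.4259 0.2118 0.181 ] w 0.0856 F [-0.3  0.4  0.7] shift [  1.4 126.   -4.1] twist -0.008 y-axis [ 0.    -0.007 -1.   ]
```

>>> {"api": "step_arm", "payload": {"steps": [[2,15,-1,-0.01,0],[1,20,0,0,0],[0,20,0,0,0],[0,20,0,0,0],[0,20,0,0,0],[0,20,0,0,0],[0,12,0,0,0],[0,0,0,0,0]], "force": 35}}

```text
t: 8.1
position: [0.4393, 0.2179, 0.0519]
tcp_rot: [0.49, 0.516, -0.51, -0.483]
contact_force: [-10.5, 0.9, 18.4]
gripper_width: 0.0856
```

```bash
python3 - <<'E'
from h import *
togo([.4275,.215,.040],np.radians(2.8))
E
```

```text
t 8.1 pos [0.4393 0.2179 0.0519] w 0.0856 F [-10.5   0.9  18.4] shift [-2.2 11.8 12.1] twist 0.003 y-axis [ 0.012 -0.001 -1.   ]
```

Contact at 18 N: x drifted to 0.439 and a finger landed on the box edge. Raise, move back and descend again.

>>> {"api": "step_arm", "payload": {"steps": [[0,-10,3,0,0],[0,-8,5,0,0],[-1,0,5,0,0],[0,0,0,0,0]]}}

```text
t: 8.43
position: [0.4291, 0.2168, 0.0689]
tcp_rot: [0.491, 0.515, -0.51, -0.484]
contact_force: [-0.1, -0.4, -0.3]
gripper_width: 0.0853
```

```bash
python3 - <<'E'
from h import *
togo([.4265,.215,.040],np.radians(2.8))
w=arm.camera("wrist")[:,:,::-1];cv2.imwrite("pics/w5.png",w)
cv2.imwrite("pics/w5b.png",cv2.resize(w,(640,480),interpolation=cv2.INTER_CUBIC))
E
```

```text
t 8.43 pos [0.4291 0.2168 0.0689] w 0.0853 F [-0.1 -0.4 -0.3] shift [-1.6 28.9  3. ] twist 0.002 y-axis [ 0.012 -0.002 -1.   ]
```

View pics/w5b.png

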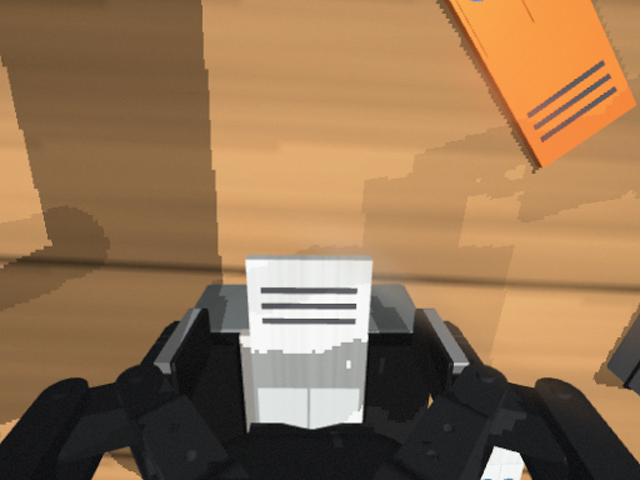

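Carrier undisturbed (near end at row 257), fingers just above either side. Descending a little farther back.

>>> {"api": "step_arm", "payload": {"steps": [[-1,8,3,0,0],[-1,8,2,0,0],[0,8,1,0,0],[0,5,0,0,0],[0,0,0,0,0]]}}

```text
t: 8.9
position: [0.4241, 0.2143, 0.0363]
tcp_rot: [0.491, 0.516, -0.51, -0.483]
contact_force: [-0.2, -0.3, 0.4]
gripper_width: 0.0856
```

```bash
python3 - <<'E'
from h import *
c=cam("wrist");togo([.426,.215,.040],np.radians(2.8))
E
```

```text
t 8.9 pos [0.4241 0.2143 0.0363] w 0.0856 F [-0.2 -0.3  0.4] shift [ 0.6 -3.7 -2. ] twist 0.002 y-axis [ 0.013 -0.001 -1.   ]
```

>>> {"api": "step_arm", "payload": {"steps": [[0,-3,-1,0,0],[0,0,0,0,0.5],[0,0,0,0,1],[0,0,0,0,1],[0,0,0,0,1],[0,0,0,0,1],[0,0,0,0,1]], "force": 35}}

```text
t: 9.48
position: [0.4253, 0.2145, 0.0392]
tcp_rot: [0.491, 0.515, -0.51, -0.483]
contact_force: [0.3, 0.2, -1.0]
gripper_width: 0.055
```

```bash
python3 - <<'E'
from h import *
togo([.45,0,.2],np.radians(2.8))
w=arm.camera("wrist")[:,:,::-1];cv2.imwrite("pics/w6.png",w)
a=arm.camera("top")[:,:,::-1];cv2.imwrite("pics/top3.png",a)
E
```

```text
t 9.48 pos [0.4253 0.2145 0.0392] w 0.055 F [ 0.3  0.2 -1. ] shift [-215.8 -160.1  -15.9] twist 0.002 y-axis [ 0.013 -0.002 -1.   ]
```

>>> {"api": "step_arm", "payload": {"steps": [[0,-4,0,0,1],[0,-8,0,0,1],[0,-15,0,0,1],[0,-20,0,0,1],[0,-20,0,0,1],[0,-20,0,0,1],[0,-20,0,0,1],[0,-20,0,0,1],[0,-20,0,0,1],[0,-15,0,0,1],[0,-8,0,0,1],[0,0,0,0,1]]}}

```text
t: 10.58
position: [0.421, 0.214, 0.2229]
tcp_rot: [0.491, 0.515, -0.51, -0.484]
contact_force: [0.5, 1.2, -0.9]
gripper_width: 0.0551
```

>>> {"api": "step_arm", "payload": {"steps": [[-10,0,0,0,1],[-20,0,0,0,1],[-20,0,0,0,1],[-20,0,0,0,1],[-20,0,0,0,1],[-20,0,0,0,1],[-20,0,0,0,1],[-20,0,0,0,1],[-20,0,0,0,1],[-15,0,0,0,1],[-8,0,0,0,1],[0,0,0,0,1]]}}

```text
t: 11.58
position: [0.4211, 0.0055, 0.2112]
tcp_rot: [-0.485, -0.508, 0.519, 0.488]
contact_force: [0.2, 0.0, -1.7]
gripper_width: 0.055
```

```bash
python3 - <<'E'
from h import *
togo([.45,0,.2],np.radians(-5))
w=arm.camera("wrist")[:,:,::-1];cv2.imwrite("pics/w7.png",w);c=cam("wrist")
np.save("w7.npy",np.array(c,dtype=object),allow_pickle=True)
cv2.imwrite("pics/w7b.png",cv2.resize(w,(800,600),interpolation=cv2.INTER_CUBIC))
E
```

```text
t 11.58 pos [0.4211 0.0055 0.2112] w 0.055 F [ 0.2  0.  -1.7] shift [ -6.9  10.8 -28.8] twist 0.141 y-axis [-0.014 -0.008 -1.   ]
```

View pics/w7b.png

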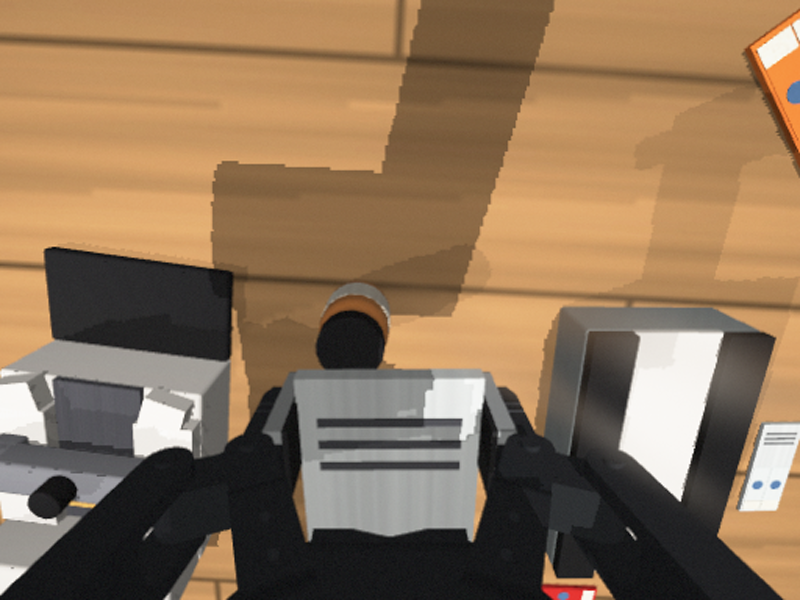

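Carrier held level across; reader at left: foot plate corners (46,248), (232,271), (230,360), (50,340); deck front edge about (57,378)–(143,388); jar lid at (352,340); box channel at right empty.

```bash
python3 - <<'E'
from h import *
c=tuple(np.load("w7.npy",allow_pickle=True))
f=lambda p,z:np.round(ray(c,(np.array(p,float)+.5)/1.5625-.5,z)*1000,1)
F=f([(46,248),(232,271),(230,360),(50,340)],.012);print("foot",F.tolist(),"front mid",F[:2].mean(0),"back mid",F[2:].mean(0),"yaw",np.degrees(np.arctan2(F[0,0]-F[1,0],F[1,1]-F[0,1])))
print("deck dark front",f([(57,378),(143,388)],.07).tolist(),"jar lid",f([(350,345)],.085).tolist())
print("carrier near end z?",)
P=arm.read_state()["position"]
b=cv2.imread("pics/w7.png")[215:320,0:170];t=cv2.imread("pics/top0.png")[155:240,292:357]
cv2.imwrite("pics/m7.png",np.hstack([cv2.resize(b,(680,420),interpolation=cv2.INTER_CUBIC)]))
# same points from the top camera crop z1-style coordinates: foot corners
c2=cam("top")
cr=lambda p:np.array(p,float)/6+np.array([292,150])-np.array([60,0])-.4
T=ray(c2,cr([(400,385),(667,413),(655,555),(388,522)]),.012)*1000
print("top: foot",np.round(T,1).tolist())
print("top: housing back/front edge",np.round(ray(c2,cr([(452,50),(735,85)]),.121)*1000,1).tolist())
print("top: bridge front edge z.112",np.round(ray(c2,cr([(447,278),(690,303)]),.112)*1000,1).tolist())
E
```

```text
foot [[424.0, -268.2, 12.0], [434.7, -121.2, 12.0], [513.2, -127.2, 12.0], [503.6, -279.4, 12.0]] front mid [ 429.35 -194.7    12.  ] back mid [ 508.4 -203.3   12. ] yaw -4.163166973173304
deck dark front [[505.9, -232.1, 70.0], [510.2, -170.1, 70.0]] jar lid [[460.8, -19.7, 85.0]]
carrier near end z?
top: foot [[514.1, -129.2, 12.0], [504.6, -277.0, 12.0], [425.6, -270.8, 12.0], [437.6, -124.4, 12.0]]
top: housing back/front edge [[675.3, -143.5, 121.0], [662.3, -292.9, 121.0]]
top: bridge front edge z.112 [[553.9, -144.3, 112.0], [545.9, -271.3, 112.0]]
```

View pics/m7.png

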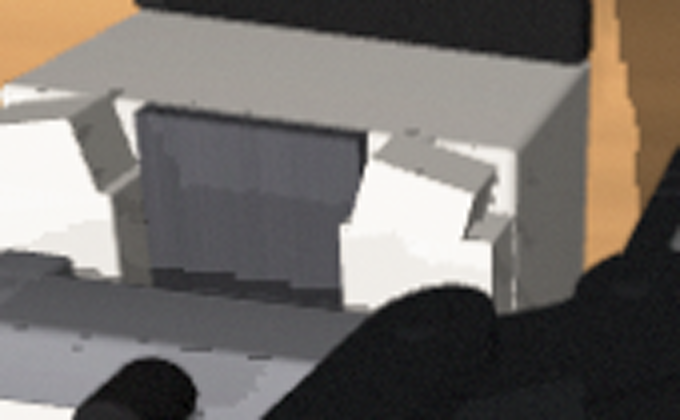

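>>> {"api": "step_arm", "payload": {"steps": [[-10,0,5,0.012,1],[-18,0,6,0.012,1],[-18,0,6,0.012,1],[-18,0,6,0.012,1],[-18,0,6,0.012,1],[-18,0,6,0.012,1],[-18,0,6,0.012,1],[-18,0,6,0.012,1],[-18,0,6,0.012,1],[-14,0,5,0.012,1],[-8,0,3,0.012,1],[0,0,0,0,1]]}}

```text
t: 12.63
position: [0.3566, -0.1674, 0.2087]
tcp_rot: [-0.512, -0.476, 0.488, 0.522]
contact_force: [-0.6, -0.7, -1.2]
gripper_width: 0.0553
```

```bash
python3 - <<'E'
from h import *
togo([.362,-.1912,.10],np.radians(-4.6))
E
```

```text
t 12.63 pos [ 0.3566 -0.1674  0.2087] w 0.0553 F [-0.6 -0.7 -1.2] shift [-23.2 108.6  -9.4] twist 0.01 y-axis [-0.021 -0.    -1.   ]
```

>>> {"api": "step_arm", "payload": {"steps": [[-8,0,-3,0.005,1],[-10,5,-4,0.005,1],[-5,12,-2,0,1],[0,18,0,0,1],[0,18,0,0,1],[0,18,0,0,1],[0,15,0,0,1],[0,12,0,0,1],[0,8,0,0,1],[0,0,0,0,1]]}}

```text
t: 13.47
position: [0.3699, -0.1925, 0.0956]
tcp_rot: [-0.514, -0.477, 0.486, 0.522]
contact_force: [0.2, 0.2, -1.8]
gripper_width: 0.0549
```

```bash
python3 - <<'E'
from h import *
togo([.362,-.1912,.058],np.radians(-4.6))
E
```

```text
t 13.47 pos [ 0.3699 -0.1925  0.0956] w 0.0549 F [ 0.2  0.2 -1.8] shift [ 0.8 37.8  7.4] twist 0.007 y-axis [-0.016 -0.001 -1.   ]
```

>>> {"api": "step_arm", "payload": {"steps": [[0,8,3,0.007,1],[0,10,3,0,1],[0,9,1,0,1],[0,5,0,0,1],[0,3,0,0,1],[0,0,0,0,1]]}}

```text
t: 13.97
position: [0.3669, -0.1931, 0.0595]
tcp_rot: [-0.517, -0.477, 0.484, 0.521]
contact_force: [0.6, -0.7, -1.0]
gripper_width: 0.0549
```

```bash
cat >> h.py <<'E'
def rd():
    """pose in bay axes: s along bay (mm, TCP from mouth), lateral (mm, +left), z, predicted leading end and shoe contact"""
    s=arm.read_state();d=(s["position"]-np.array([.5085,-.203,0]))*1000;y=np.radians(-4.6);a=d[0]*np.cos(y)+d[1]*np.sin(y);l=-d[0]*np.sin(y)+d[1]*np.cos(y)
    M=R.from_quat(s["tcp_rot"]).as_matrix();f=-M[:,2]
    print("t",round(s["t"],2),"s",round(a,1),"lat",round(l,1),"z",round(d[2],1),"lead end",round(a+131.7,1),"w",round(s["gripper_width"]*1000,1),"F",np.round(s["contact_force"],1),"yaw",round(np.degrees(np.arctan2(f[1],f[0])),2),"pitch",np.round(M[0,1],3),"roll",np.round(M[1,1],3),"up/z",np.round(M[2,2],4))
E
python3 - <<'E'
from h import *
rd()
im=arm.camera("wrist")[:,:,::-1];cv2.imwrite("pics/w8.png",im);c=cam("wrist")
y=np.radians(-4.6)
B=lambda s,l,z:np.array([.5085+s*np.cos(y)-l*np.sin(y),-.203+s*np.sin(y)+l*np.cos(y),z])
print(np.round(proj(c,[B(0,.032,.07),B(0,-.032,.07),B(-.08,.07,.012),B(-.08,-.07,.012),B(-.02,.028,.08),B(-.02,-.028,.08)])))
E
```

```text
t 13.97 s -141.9 lat -1.5 z 59.5 lead end -10.2 w 54.9 F [ 0.6 -0.7 -1. ] yaw -4.45 pitch -0.012 roll -0.002 up/z 0.0119
[[298. 437.]
 [206. 437.]
 [340. 287.]
 [164. 287.]
 [297. 434.]
 [209. 433.]]
```

>>> {"api": "step_arm", "payload": {"steps": [[2,1,0,-0.002,1],[0,1,-4,0,1],[0,0,-6,0,1],[0,0,-6,0,1],[0,0,-6,0,1],[0,0,-4,0,1],[0,0,0,0,1]]}}

```text
t: 14.6
position: [0.3988, -0.1943, 0.0595]
tcp_rot: [0.518, 0.478, -0.484, -0.518]
contact_force: [-0.4, -0.8, -1.3]
gripper_width: 0.055
```

```bash
python3 -c "
from h import *
rd()"
```

```text
t 14.6 s -110.0 lat -0.1 z 59.5 lead end 21.7 w 55.0 F [-0.4 -0.8 -1.3] yaw -4.3 pitch -0.006 roll -0.005 up/z 0.0052
```

>>> {"api": "step_arm", "payload": {"steps": [[0,3,-3,0.004,1],[0,0,-5,0,1],[0,0,-5,0,1],[0,0,-5,0,1],[0,0,-4,0,1],[0,0,0,0,1]]}}

```text
t: 15.1
position: [0.4232, -0.1961, 0.0557]
tcp_rot: [-0.519, -0.477, 0.483, 0.52]
contact_force: [-0.0, 0.1, -1.3]
gripper_width: 0.0549
```

```bash
python3 -c "
from h import *
rd()"
```

```text
t 15.1 s -85.6 lat -0.0 z 55.7 lead end 46.1 w 54.9 F [-0.   0.1 -1.3] yaw -4.55 pitch -0.006 roll -0.005 up/z 0.0057
```

>>> {"api": "step_arm", "payload": {"steps": [[0,1,-4,0,1],[0,1,-5,0,1],[0,1,-5,0,1],[0,0,-5,0,1],[0,0,-5,0,1],[0,0,0,0,1]]}}

```text
t: 15.6
position: [0.4496, -0.1982, 0.0521]
tcp_rot: [-0.519, -0.477, 0.483, 0.52]
contact_force: [-0.9, -0.0, -1.5]
gripper_width: 0.0556
```

```bash
python3 -c "
from h import *
rd()"
```

```text
t 15.6 s -59.1 lat 0.0 z 52.1 lead end 72.6 w 55.6 F [-0.9 -0.  -1.5] yaw -4.56 pitch -0.006 roll -0.005 up/z 0.0059
```

>>> {"api": "step_arm", "payload": {"steps": [[0,1,0,0,1],[0,1,-2,0,1],[0,0,-4,0,1],[0,0,-3,0,1],[0,0,0,0,1]]}}

```text
t: 16.02
position: [0.4595, -0.199, 0.0501]
tcp_rot: [-0.519, -0.477, 0.483, 0.52]
contact_force: [-0.0, -0.3, 0.5]
gripper_width: 0.0549
```

```bash
python3 -c "
from h import *
rd()"
```

```text
t 16.02 s -49.2 lat 0.0 z 50.1 lead end 82.5 w 54.9 F [-0.  -0.3  0.5] yaw -4.55 pitch -0.006 roll -0.005 up/z 0.0058
```

>>> {"api": "step_arm", "payload": {"steps": [[0,0,-3,0,1],[0,0,-3,0,1],[0,0,-3,0,1],[0,0,-3,0,1]]}}

```text
t: 16.35
position: [0.4683, -0.1992, 0.0494]
tcp_rot: [-0.517, -0.475, 0.484, 0.523]
contact_force: [-4.8, -1.9, 0.8]
gripper_width: 0.0551
```

```bash
python3 -c "
from h import *
rd()"
```

```text
t 16.35 s -40.4 lat 0.5 z 49.4 lead end 91.3 w 55.1 F [-4.8 -1.9  0.8] yaw -4.63 pitch -0.015 roll -0.003 up/z 0.0144
```

>>> {"api": "step_arm", "payload": {"steps": [[0,0,-3,0,1],[0,0,-3,0,1],[0,0,-3,0,1]]}}

```text
t: 16.6
position: [0.476, -0.1998, 0.0488]
tcp_rot: [-0.516, -0.474, 0.484, 0.524]
contact_force: [-5.6, -0.5, 2.4]
gripper_width: 0.0554
```

```bash
python3 -c "
from h import *
rd()"
```

```text
t 16.6 s -32.6 lat 0.5 z 48.8 lead end 99.1 w 55.4 F [-5.6 -0.5  2.4] yaw -4.68 pitch -0.019 roll -0.002 up/z 0.0185
```

>>> {"api": "step_arm", "payload": {"steps": [[0,-0.5,-3,0,1],[0,0,-3,0,1]]}}

```text
t: 16.77
position: [0.4818, -0.2002, 0.0492]
tcp_rot: [-0.515, -0.473, 0.485, 0.525]
contact_force: [-5.7, -0.8, 1.7]
gripper_width: 0.0551
```

```bash
python3 -c "
from h import *
rd()"
```

```text
t 16.77 s -26.9 lat 0.6 z 49.2 lead end 104.8 w 55.1 F [-5.7 -0.8  1.7] yaw -4.69 pitch -0.021 roll -0.001 up/z 0.0204
```

Not yet at the stop (force is still the 5–6 N drag); continuing in small rows.

>>> {"api": "step_arm", "payload": {"steps": [[0,0,-2,0,1],[0,0,-2,0,1]]}}

```text
t: 16.93
position: [0.4835, -0.2001, 0.0488]
tcp_rot: [-0.513, -0.472, 0.486, 0.527]
contact_force: [-12.7, -2.2, 8.4]
gripper_width: 0.0552
```

```bash
python3 -c "
from h import *
rd()"
```

```text
t 16.93 s -25.2 lat 0.9 z 48.8 lead end 106.5 w 55.2 F [-12.7  -2.2   8.4] yaw -4.66 pitch -0.027 roll 0.0 up/z 0.0274
```

>>> {"api": "step_arm", "payload": {"steps": [[0,-0.5,-2,0,1]]}}

```text
t: 17.02
position: [0.4834, -0.1998, 0.0489]
tcp_rot: [-0.512, -0.471, 0.487, 0.528]
contact_force: [-9.0, 0.2, 1.7]
gripper_width: 0.0552
```

```bash
python3 -c "
from h import *
rd()"
```

```text
t 17.02 s -25.2 lat 1.2 z 48.9 lead end 106.5 w 55.2 F [-9.   0.2  1.7] yaw -4.64 pitch -0.033 roll 0.002 up/z 0.0325
```

>>> {"api": "step_arm", "payload": {"steps": [[0,0,-3,0,1],[0,0,-2,0,1]]}}

```text
t: 17.18
position: [0.4833, -0.1996, 0.0487]
tcp_rot: [-0.508, -0.469, 0.49, 0.531]
contact_force: [-8.0, -2.0, 4.8]
gripper_width: 0.0552
```

```bash
python3 -c "
from h import *
rd()"
```

```text
t 17.18 s -25.4 lat 1.4 z 48.7 lead end 106.3 w 55.2 F [-8.  -2.   4.8] yaw -4.56 pitch -0.045 roll 0.003 up/z 0.0448
```

No advance over four push rows, with force up to 13 N: the shoe is at its stop. Relax, then open.

>>> {"api": "step_arm", "payload": {"steps": [[0,0,0,0,1],[0,0,0,0,0.4],[0,0,0,0,0.2],[0,0,0,0,0],[0,0,0,0,0],[0,0,0,0,0],[0,0,0,0,0]]}}

```text
t: 17.77
position: [0.4892, -0.2005, 0.0499]
tcp_rot: [-0.511, -0.471, 0.489, 0.527]
contact_force: [-0.0, -0.1, -0.7]
gripper_width: 0.0847
```

```bash
python3 -c "
from h import *
rd()
cv2.imwrite('pics/w9.png',arm.camera('wrist')[:,:,::-1])"
```

```text
t 17.77 s -19.4 lat 0.9 z 49.9 lead end 112.3 w 84.7 F [-0.  -0.1 -0.7] yaw -4.46 pitch -0.034 roll 0.0 up/z 0.0337
```

>>> {"api": "step_arm", "payload": {"steps": [[0,0,4,0,0],[0,-8,3,0,0],[0,-15,2,0,0],[0,-20,2,0,0],[0,-20,2,0,0],[0,-20,2,0,0],[0,-20,2,0,0],[0,-20,2,0,0],[0,-20,2,0,0],[0,-15,5,0,0],[0,-8,5,0,0],[0,0,0,0,0]]}}

```text
t: 18.82
position: [0.4587, -0.1971, 0.2291]
tcp_rot: [-0.511, -0.471, 0.489, 0.527]
contact_force: [-0.2, 0.2, 0.4]
gripper_width: 0.0854
```

>>> {"api": "step_arm", "payload": {"steps": [[0,0,10,0,0],[0,0,15,0,0],[0,0,15,0,0],[0,0,15,0,0],[0,0,10,0,0],[0,0,5,0,0],[0,0,0,0,0]]}}

```text
t: 19.4
position: [0.3795, -0.1892, 0.2262]
tcp_rot: [-0.507, -0.47, 0.49, 0.531]
contact_force: [-0.3, -0.2, 0.1]
gripper_width: 0.0853
```

```bash
python3 - <<'E'
from h import *
rd()
w=arm.camera("wrist")[:,:,::-1];a=arm.camera("top")[:,:,::-1];cv2.imwrite("pics/w10.png",w);cv2.imwrite("pics/top10.png",a)
np.save("w10.npy",np.array(cam("wrist"),dtype=object),allow_pickle=True)
cv2.imwrite("pics/m10.png",np.vstack([cv2.resize(w[100:384,120:400],(591,600),interpolation=cv2.INTER_CUBIC)]))
E
```

```text
t 19.4 s -129.6 lat 3.5 z 226.2 lead end 2.1 w 85.3 F [-0.3 -0.2  0.1] yaw -4.45 pitch -0.044 roll 0.006 up/z 0.0445
```

View pics/m10.png

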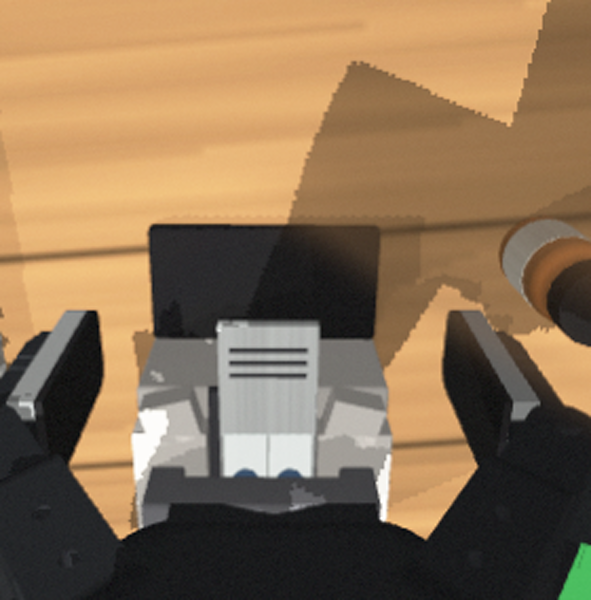

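Carrier lies straight in the bay under the bridge, near end at row 321 (cols 217–319); jar still standing. Checking the numbers.

```bash
python3 - <<'E'
from h import *
c=tuple(np.load("w10.npy",allow_pickle=True))
y=np.radians(-4.6);C=np.array([[np.cos(y),np.sin(y)],[-np.sin(y),np.cos(y)]])
def bay(p,z,c=c,raw=False):
    p=np.array(p,float) if raw else np.array(p,float)/2.111+[119.7,99.7]
    return np.round((ray(c,p,z)[:,:2]-[.5085,-.203])@C.T*1000,1).tolist()
print("near end z76",bay([(217,322),(319,320)],.076))
print("deck/front edge left of carrier z70",bay([(208,388)],.07),"foot front z12",bay([(150,226),(379,226)],.012),"foot back",bay([(154,338),(374,338)],.012))
print("carrier edges lower",bay([(222,433),(314,433)],.076))
# top view: gold shoe before/after
c2=cam("top")
for fn in("top0","top10"):
    h=cv2.cvtColor(cv2.imread(f"pics/{fn}.png"),cv2.COLOR_BGR2HSV)[178:198,312:340].astype(int)
    m=(h[...,1]>110)&(h[...,2]>110)&(h[...,0]>15)&(h[...,0]<32);v,u=np.nonzero(m)
    print(fn,m.sum(),bay([(312+u.mean(),178+v.min()-.5),(312+u.mean(),178+v.max()+.5)],.082,c2,True) if m.sum() else "")
    s=cv2.imread(f"pics/{fn}.png")[172:200,326];print(s.tolist())
E
```

```text
near end z76 [[-44.4, -27.9], [-45.7, 28.0]]
deck/front edge left of carrier z70 [[1.4, -34.8]] foot front z12 [[-77.5, -75.2], [-77.8, 70.2]] foot back [[2.2, -77.0], [2.0, 71.0]]
carrier edges lower [[27.5, -26.7], [27.5, 26.9]]
top0 88 [[105.9, 0.1], [82.9, -2.0]]
[[112, 116, 120], [105, 110, 114], [103, 107, 111], [94, 97, 102], [79, 80, 85], [73, 73, 78], [73, 72, 77], [72, 73, 77], [68, 71, 77], [59, 82, 98], [60, 117, 144], [63, 135, 167], [63, 137, 170], [62, 132, 165], [56, 111, 138], [47, 76, 94], [50, 58, 67], [49, 54, 60], [47, 52, 60], [45, 50, 58], [45, 50, 58], [45, 51, 59], [45, 51, 58], [48, 53, 60], [67, 69, 73], [91, 90, 93], [79, 78, 83], [71, 71, 75]]
top10 5 [[112.6, 0.6], [102.7, -0.3]]
[[78, 82, 87], [74, 79, 84], [73, 78, 83], [65, 74, 83], [50, 75, 92], [44, 81, 102], [43, 82, 105], [45, 86, 109], [51, 90, 113], [68, 86, 99], [99, 106, 109], [113, 120, 123], [116, 123, 127], [117, 125, 129], [119, 126, 130], [129, 134, 135], [140, 142, 140], [124, 126, 124], [75, 78, 79], [39, 46, 52], [37, 43, 50], [37, 44, 50], [36, 42, 49], [35, 42, 48], [45, 50, 54], [60, 61, 65], [76, 77, 79], [115, 116, 114]]
```

```bash
python3 - <<'E'
from h import *
c2=cam("top");y=np.radians(-4.6);C=np.array([[np.cos(y),np.sin(y)],[-np.sin(y),np.cos(y)]])
bay=lambda p,z:np.round((ray(c2,np.array(p,float),z)[:,:2]-[.5085,-.203])@C.T*1000,1).tolist()
print("shoe front before",bay([(326,186.7)],.082),"after",bay([(326,181.0)],.082),"carrier lead",bay([(326,181.2)],.076))
a,b=[cv2.imread(f"pics/{n}.png") for n in("top0","top10")]
# row edges used as fixed references: housing front, bridge front/back along col 318 / 340
for x in(326,):
  for im in(a,b): print([int(v) for v in im[150:182,x].mean(1)])
d=cv2.absdiff(a,b).max(2)
print("jar diff",d[212:238,252:280].mean(),"slidebox",d[200:245,90:130].mean(),"notebook",d[198:288,372:438].mean())
def lid(im):
    g=cv2.cvtColor(im,cv2.COLOR_BGR2GRAY)[205:240,250:282];m=(g<62);v,u=np.nonzero(m);return m.sum(),250+u.mean(),205+v.mean()
print(lid(a),lid(b)); rd()
E
```

```text
shoe front before [[85.4, -0.6]] after [[104.1, 1.1]] carrier lead [[105.1, 0.3]]
[107, 107, 107, 106, 99, 83, 77, 77, 77, 86, 123, 165, 174, 174, 174, 175, 175, 176, 176, 175, 167, 140, 116, 109, 107, 97, 81, 74, 74, 74, 72, 79]
[106, 107, 107, 106, 98, 82, 75, 75, 76, 85, 122, 164, 169, 156, 136, 124, 121, 121, 121, 120, 114, 97, 82, 79, 78, 74, 72, 75, 76, 80, 84, 84]
jar diff 23.634615384615383 slidebox 14.200555555555555 notebook 1.6636363636363636
(np.int64(158), np.float64(264.7025316455696), np.float64(224.5379746835443)) (np.int64(202), np.float64(263.94059405940595), np.float64(225.85148514851485))
t 19.5 s -128.3 lat 3.2 z 226.4 lead end 3.4 w 85.3 F [ 0.  -0.3 -0.6] yaw -4.43 pitch -0.043 roll 0.005 up/z 0.0431
```

```bash
python3 -c "
from h import *
print(arm.job_done())"
```

```text
the job is handed in; nothing more can be done
None
```

The carrier is in the slide reader, lying straight in the bay under the bridge and against the brass shoe. I handed the job in at about 19.5 s.

**What I did:** I pushed the carrier out with closed fingers, gripped its overhanging end at 35 N, carried it over and slid it in. I then pressed the shoe until it stopped moving, opened the gripper and backed off.

**Last checks:**
- **Shoe at its stop:** it drags at about 5–6 N on the way in. At the end the force rose to about 13 N and the arm no longer advanced.
- **Final position:** in the top view the shoe's front moved from about 85 to 104 mm inside the mouth (home is 104). The carrier's front end measured 105 mm, with no gap to the shoe. Its near end measured 45–47 mm outside the mouth (46 expected).
- **Flatness:** not measured directly; it looked flat in the last wrist view.
- **Bystanders:** the jar was still standing in the last wrist view. Its image did change, which I put down to shadow. The slide box image also changed and I did not follow that up; the notebook looked the same. The arm was never near any of them.

**What went wrong or disagreed:**
- **First push:** the fingertip rode up onto the carrier's end; I lowered it and pushed again.
- **Overhang:** it measured about 42 mm instead of 45.
- **First descent to grip:** it drifted about 12 mm forward and a finger touched the box edge, reading about 21 N. I raised it and came down again without moving the carrier.
- **Tool tilt:** the tool drifted up to about 2.6° during the moves.
- **Mouth position:** the estimates varied by about 2 mm, and by about 1° in direction.

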